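Square up the module cover and hook it shut

ROBOT

A 7-joint arm with a two-finger parallel gripper is mounted at the origin on the work surface. World frame = base frame: x ahead of the robot, y to its left, z up, the work surface at z = 0. Lengths are in m, angles in rad, forces in N, time in s.
With the tool pointing down it reaches from about 0.425 to 0.825 m from the base axis. Payload 3.6 kg.
Tool frame: the origin (TCP) lies between the finger pads; the fingertips stand 22 mm ahead of it and the grasp point (between the pads) lies 3 mm ahead of it (arm.tip_extent is the distance from the TCP to the fingertips, in m); z points along the fingers, y is the line along which they close (so a half turn about z gives the same grasp; the last joint's range is limited). The gripper opens to 85 mm and grips with 20 to 120 N. Pads are 22 mm wide; open, the fingers measure 114 mm over their backs; the gripper's body (76 mm by 85 mm) begins 54 mm behind the grasp point. The pads swing forward as they close: fully open they stand 13 mm farther back than shut.
Start: joints at [1.085, 0.615, -0.013, 1.423, 0.008, 1.103, -0.04], TCP at [0.288, -0.583, 0.253] pointing down, gripper open.
Joint ranges: [-3.12, 3.12], [-0.3, 2.06], [-1.34, 1.32], [0.26, 2.42], [-1.36, 4.5], [0.01, 1.98], [-2.84, 2.84]. Speed limits (rad/s): [2.79, 2.79, 3.14, 3.14, 3.14, 3.14, 3.14].

INTERFACE

Orientations are given as [roll, pitch, yaw] about the fixed x, y, z axes, in that order (R = Rz(yaw) Ry(pitch) Rx(roll)).
In Python, from cell import telemetry, cams, workorder, arm gives the robot as it stands.
- The arm moves only by the tool arm_command, never from a script. Its argument "plan" is a list of rows, each an object with "travel": the shift along the world's x, y, z in m, a list of three; "twist": the turn, a rotation vector about the world's x, y, z in degrees, a list of three; "claw": the closure, from 0 (fully open) to 1 (shut). In form: [{"travel": [x, y, z], "twist": [rx, ry, rz], "claw": claw}, ...]. A call has 1 to 10 rows; each row shifts and turns the commanded pose from where the row before left it; what a row does not reach is not made up. A row lasts 1/8 s, in which the tool goes at most 62.5 mm and 10.7 degrees, less where a joint would pass 70% of its speed; a pose out of reach is approached as far as the arm can. A call is refused whole if a number of a shift passes 0.0625 or a number of a turn 10.7, either way. A call with a gripper value outside its range is refused whole. The fingers move at their own pace and stop on an object; "force" is the grip in N (left out, the last holds). Time passes only in rows, so rows that do not move let the fingers close. It gives the time, the measured TCP pose, the force, the opening and the grip force at its end, in the units of the state.
- telemetry.observe(): the state, without advancing time (a new reading comes with each control period).
- cams.get_image(name): name is "scene" or "top" or "wrist"; returns a dict with "frame" (384x512x3 uint8, blue, green, red), "K" (3x3 intrinsics, pixels), "R" (3x3) and "t" (3): a world point X has camera coordinates R X + t; the wrist camera has in their place "mount" (4x4, takes a point from camera to tool coordinates, whose origin is the TCP and whose axes are the flange's). Camera axes: x right, y down, z forward; pixel columns grow to the right and rows downward; lengths in m; the calibration is good to about 2 mm. The wrist camera is an equidistant fisheye: a pixel r from the principal point sees the ray r / f radians off the axis. A picture is of the moment at which its call begins: read the wrist's pose just before it. There is no depth.
- workorder.sign_off(): hands the job in; it is judged then, once.
The state is a dict: "t": time; "qpos": joint angles; "joint_vel": joint speeds; "joint_efforts": joint torques, N m; "tool_pos": TCP position; "tcp_rot": TCP orientation; "ft_force": force on the tool from outside, world axes, zero at the start; "ft_torque": the same for the moment, N m; "grip_width": finger opening in m; "finger_force": force on a finger pad.
Only numpy, scipy, OpenCV 4.12 (cv2) and the standard library are available. Lean on these libraries where they do the work, as an engineer would, in place of code of your own. Each camera call takes 0.05 s, during which the arm holds its last target. There are 200 camera calls.

TASK

Close the orange inhaler module with its white cover. First push the cover, lying flat on the counter, squarely into the corner of the aluminium fences (plain end against one bar, side against the other); then pick it up by its black grip, hook its yellow tab under the module's steel ledge with the cover tilted, swing it down under control until it lies flat on its seat, and only then let go. Do not drop the cover, and leave the canister, spacer, thermometer and otoscope where they are.

Things in the scene. Friction and masses are not known exactly. Their poses are not given: they have to be found in the camera images.
- cover: Loose white plastic cover, about 0.25 kg: plate 120 (x) by 90 (y) by 6 mm. Origin: centre of the plate's underside, z up. A yellow tab sticks out of its -x end, its +x end is plain; a black grip bar stands on its middle. It starts flat on the counter, skewed up to 18 degrees, its centre 25 to 45 mm in x and 25 to 40 mm in y short of the squared place.
- grip (a point): Middle of the top of the cover's upright black grip bar, (0, 0, 42) mm in the cover's frame. The bar is 14 mm thick in the cover's x (pinch it so), 50 mm long in y and stands 36 mm above the plate.
- tab (a point): Middle of the lower edge of the tip of the cover's yellow tab, (-76, 0, 0) mm in the cover's frame. The tab is 50 mm wide in y, 4 mm thick, flush with the plate's underside and sticks out 16 mm from the plate.
- fence: Squaring corner: two fixed aluminium bars, 12 mm thick, 16 mm high. Origin on the counter, where the cover's origin lies when square (axes parallel). One bar runs along y, inner face at x = +60 mm (y from -100 to +57), for the cover's plain end; the other along x, inner face at y = +45 mm (x from -60 to +60), for the cover's +y side.
- case: Inhaler module: heavy fixed orange case, open on top, two blue inhalers inside. Origin on the counter; x runs from the ledge end (outside at -88 mm) to the tall-wall end (+72), 116 mm wide in y, z up. A flat rim 40 mm above the counter is the cover's seat. Side cheeks rise 8 mm above the seat, 98 mm apart (4 mm clear of the cover each side). Nothing latches.
- seat (a point): Point on the seat, 40 mm above the case's origin, with the case's axes: the cover's origin lies here when seated (axes parallel, about 4 mm of play each way in x and y).
- ledge (a point): Middle of the lower free edge of the case's steel ledge: (-64, 0, 52) mm in the case's frame, 12 mm above the seat. The ledge is 5 mm thick and runs from here to -x, 116 mm wide; beneath it a wall stops the tab at x = -80 mm.
- tall_wall (a point): Middle of the upper inner edge of the case's tall end wall: (64, 0, 85) mm in the case's frame, 45 mm above the seat. Between it and the ledge the cover with its tab (136 mm) passes only tilted, tab end down by 20 to 35 degrees.
- canister: Bystander: squat stainless screw-top canister, 100 mm across, 90 mm high. Origin: centre of its underside.
- spacer: Bystander: clear green plastic inhaler spacer standing upright, 54 mm across, 135 mm high. Origin: centre of its underside.
- thermometer: Bystander: beige plastic ear thermometer lying flat, 125 mm long in its x, 32 mm high, probe to its +y (46 mm out). Origin: centre of its underside.
- otoscope: Bystander: black steel otoscope lying flat between the work places, 163 mm long in its x (from -95 to +68 mm), 32 mm high, cone to its -y (38 mm out). Origin: on the counter, under its middle.
Not all that is in view belongs to the job. What is shaped like the cover but green or pink is not meant.

How it is judged:
On the way, in this order (a step that is already met when the one before it is completed fails the run):
1. the cover lies flat on the counter, square in the corner: within 3.5 mm of both bars and 2.3 degrees (x of cover in the frame of fence between -0.0035 and 0.0035 m and y of cover in the frame of fence between -0.0035 and 0.0035 m and angle between the x axis of cover and the x axis of fence, either way round below 0.04 rad and height (world z) of cover below 0.004 m and angle between cover's own z axis and vertical below 0.04 rad), for 0.2 s.
2. the tab's tip is under the ledge, at least 2 mm in, while the cover is tilted more than 10 degrees (x of tab in the frame of seat between -0.083 and -0.066 m and y of tab in the frame of seat between -0.012 and 0.012 m and z of tab in the frame of seat between -0.003 and 0.009 m and angle between cover's own z axis and vertical above 0.175 rad), for 0.05 s.
3. the cover is down to within 5 degrees of flat, tab under the ledge, with the gripper still on it (x of tab in the frame of seat between -0.083 and -0.066 m and z of tab in the frame of seat between -0.003 and 0.009 m and angle between cover's own z axis and vertical below 0.09 rad and z of cover in the frame of seat between -0.003 and 0.01 m and contact force between the fingers and cover above 0.5 N), for 0.05 s.
At the end, for the whole second after the job is handed in: The cover lies at rest and let go on the module's seat: origin within 7 mm of the seat point in x and y and 3 mm in height, flat within 1.7 degrees, turned less than 6 degrees, its tab at least 3 mm under the ledge; each of the four bystanders within 20 mm of where it stood (x of cover in the frame of seat between -0.007 and 0.007 m and y of cover in the frame of seat between -0.007 and 0.007 m and z of cover in the frame of seat between -0.003 and 0.003 m and x of tab in the frame of seat below -0.067 m and z of tab in the frame of seat between -0.003 and 0.003 m and angle between the z axis of cover and the z axis of case, either way round below 0.03 rad and angle between the x axis of cover and the x axis of case, either way round below 0.1 rad and linear speed of cover below 0.01 m/s and angular speed of cover below 0.05 rad/s and distance of each of canister, spacer, thermometer, otoscope from where it was at the start of the episode below 0.02 m); the robot touches nothing.
It fails at once if the cover is dropped or flung: moving faster than 0.4 m/s with no finger on it (linear speed of cover above 0.4 m/s and contact force between the fingers and cover below 0.05 N).
It fails at once if the canister is pushed more than 20 mm from its place (distance of canister from where it was at the start of the episode above 0.02 m).
It fails at once if the spacer is pushed more than 20 mm from its place (distance of spacer from where it was at the start of the episode above 0.02 m).
It fails at once if the thermometer is pushed more than 20 mm from its place (distance of thermometer from where it was at the start of the episode above 0.02 m).
It fails at once if the otoscope is pushed more than 20 mm from its place (distance of otoscope from where it was at the start of the episode above 0.02 m).
It also fails if it takes over 72 s, if anything falls off the work surface, if the arm or the gripper's body presses on something with over 40 N, if the wrist force passes 120 N, or if a joint passes its speed limit or range.

## Working session

There is one attempt and no reset: what is moved stays moved. The work goes in short steps, Python scripts to look and compute and a tool call to move; the robot and the scene stay as the last step left them, time stands still between calls to the robot, and variables do not carry over. Pictures are saved under pics/ and viewed, at most 10 in all, crops included, and the job is handed in when it is done.

Besides the shell and the picture viewer there is one more tool, called after "Call:" by a JSON object that holds its "api" and its "payload". arm_command: Moves the arm, as the interface text tells. Its arguments: {"type":"object","properties":{"plan":{"type":"array"},"force":{"type":"number"}},"required":["plan"]}

```bash
mkdir -p pics; ls
python3 - <<'E'
from cell import telemetry,cams,arm
import cv2,numpy as np
print(telemetry.observe())
ims=[]
for n in("scene","top"):
    d=cams.get_image(n); cv2.imwrite(f"pics/{n}0.png",d["frame"]); np.savez(f"{n}0.npz",**d)
    print(n,d["K"].tolist(),d["R"].tolist(),d["t"].tolist()); 
d=cams.get_image("wrist");print(d["K"].tolist(),d["mount"].tolist());np.savez("wrist0.npz",**d)
E
```

```text
pics
{'t': 0.0, 'qpos': array([ 1.08546094,  0.6159199 , -0.01263349,  1.42494234,  0.00808813,
        1.10340143, -0.04041532]), 'joint_vel': array([-1.92423946e-03, -7.10206522e-04,  9.46000497e-04,  1.05228949e-04,
       -1.29031483e-03, -5.98523350e-05,  1.38573790e-04]), 'joint_efforts': array([ 3.65558753e-04, -4.69220173e+01,  2.59414706e-01, -1.71033311e+01,
        9.95158654e-03,  9.53129347e-03, -2.41470502e-06]), 'tool_pos': array([ 0.28758457, -0.5821075 ,  0.25212319]), 'tcp_rot': array([-3.13897141e+00,  1.86158560e-05,  4.58895561e-01]), 'ft_force': array([-0.25462934,  0.58045159,  0.80014708]), 'ft_torque': array([-0.05137499,  0.01604768, -0.00276085]), 'finger_force': 0.0, 'grip_width': 0.08563095415058651}
scene [[388.7179408958377, 0.0, 254.75363230459104], [0.0, 388.7179408958377, 187.31086125559264], [0.0, 0.0, 1.0]] [[0.8696382015802716, 0.49360409439335173, 0.009186748627761173], [0.40492226960565264, -0.7025048538828433, -0.5852562565649787], [-0.28243114900739563, 0.51268111752742, -0.8107963479204862]] [-0.5120655074637745, -0.12615173974757546, 1.2887706069269416]
top [[471.8343175095784, 0.0, 254.1507552422022], [0.0, 471.8343175095784, 187.05177406059357], [0.0, 0.0, 1.0]] [[0.08573040159931866, -0.9963149747424861, 0.0026017965905421477], [-0.9744869235371902, -0.08439525682644403, -0.2079727782192212], [0.20742597257007703, 0.015294173043272925, -0.9781311538716474]] [0.014309273952515947, 0.5571866155801036, 1.3959305630214702]
[[297.3186396354542, 0.0, 256.71394560249155], [0.0, 297.3186396354542, 190.2904929455901], [0.0, 0.0, 1.0]] [[-0.00029463874302540526, -0.9647149541171453, -0.263296354875573, 0.06714830375585913], [0.9999998617762503, -0.0001695842996119358, -0.0004976832761025038, -0.00017857508115937115], [0.0004354715709381548, -0.26329646511853877, 0.964714870736733, -0.12034932748686578], [0.0, 0.0, 0.0, 1.0]]
```

View pics/top0.png

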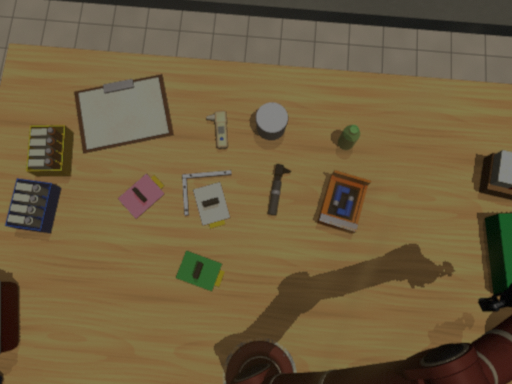

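View pics/scene0.png

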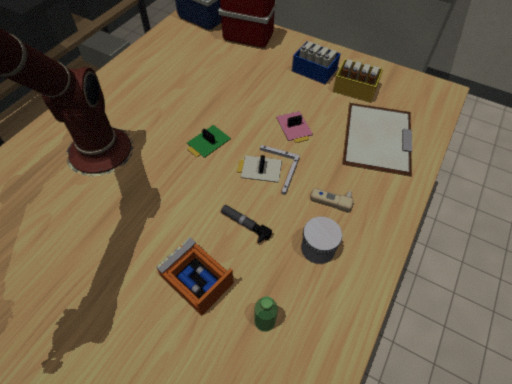

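Candidates for the cover in the top view are the white plate at (211,203), the green one at (200,270) and the pink one at (142,195). By the description I choose the white one, which lies next to the fences with its yellow tab at (217,223). The case is at (343,203), with its ledge at the bottom (337,224). Next is one close crop of both.

```bash
cat > h.py <<'E'
import cv2,numpy as np
from scipy.spatial.transform import Rotation as Ro
def ray(d,uv):
    K=d["K"];uv=np.atleast_2d(np.float64(uv))
    c=np.c_[(uv[:,0]-K[0,2])/K[0,0],(uv[:,1]-K[1,2])/K[1,1],np.ones(len(uv))]
    R=d["R"];return -R.T@d["t"],c@R
def wray(d,pos,rpy,uv):
    K=d["K"];uv=np.atleast_2d(np.float64(uv));p=np.c_[(uv[:,0]-K[0,2])/K[0,0],(uv[:,1]-K[1,2])/K[1,1]]
    r=np.linalg.norm(p,axis=1,keepdims=True);c=np.c_[p/np.maximum(r,1e-9)*np.sin(r),np.cos(r)]
    M=d["mount"];R=Ro.from_euler("xyz",rpy).as_matrix()
    return pos+R@M[:3,3],c@(R@M[:3,:3]).T
def plane(o,v,z): return o+v*((z-o[2])/v[:,2:])
def tri(o1,v1,o2,v2):
    out=[]
    for a,b in zip(v1,v2):
        a=a/np.linalg.norm(a);b=b/np.linalg.norm(b)
        s=np.linalg.lstsq(np.c_[a,-b],o2-o1,rcond=None)[0]
        p,q=o1+s[0]*a,o2+s[1]*b;out.append(np.r_[(p+q)/2,np.linalg.norm(p-q)])
    return np.array(out)
E
python3 - <<'E'
from h import *
t=cv2.imread("pics/top0.png")
a=cv2.resize(t[160:240,170:250],(400,400),interpolation=3);b=cv2.resize(t[160:240,305:385],(400,400),interpolation=3)
cv2.imwrite("pics/crop.png",np.clip(np.hstack([a,b])*1.3,0,255).astype(np.uint8))
d=dict(np.load("top0.npz"));
print(plane(*ray(d,[[211,203],[217,224],[185,176],[231,174],[185,215]]),0).round(3)); print(plane(*ray(d,[[343,203],[337,226],[352,178],[272,121],[280,170],[273,212],[222,130],[348,137]]),0.03).round(3))
E
```

```text
[[0.503 0.196 0.   ]
 [0.437 0.17  0.   ]
 [0.583 0.288 0.   ]
 [0.603 0.141 0.   ]
 [0.457 0.274 0.   ]]
[[ 0.533 -0.218  0.03 ]
 [ 0.459 -0.203  0.03 ]
 [ 0.616 -0.243  0.03 ]
 [ 0.783  0.024  0.03 ]
 [ 0.622 -0.014  0.03 ]
 [ 0.486 -0.003  0.03 ]
 [ 0.739  0.182  0.03 ]
 [ 0.75  -0.224  0.03 ]]
```

View pics/crop.png

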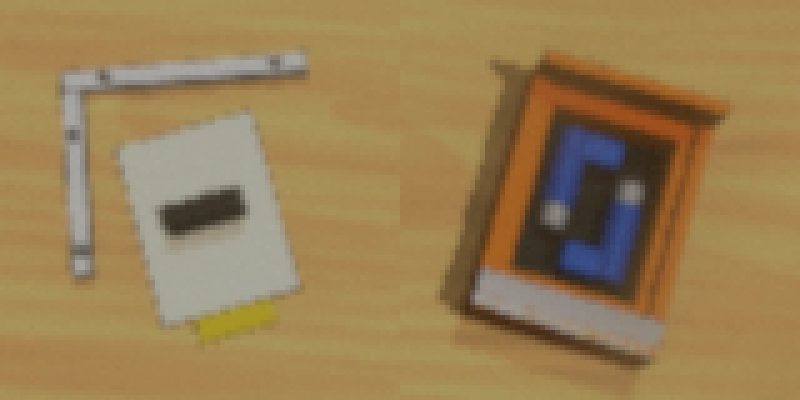

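The crop confirms the choice. The white plate has its black bar at about (202,212) in the crop, and its tab faces away from the fence corner. The case's steel ledge is at (570,308) and its tall wall at (630,85). I'll move the wrist camera over the case next.

Call:
{"api": "arm_command", "payload": {"plan": [{"travel": [0.03, 0.045, 0.005], "twist": [0, 0, 6]}, {"travel": [0.03, 0.045, 0.005], "twist": [0, 0, 6]}, {"travel": [0.03, 0.045, 0.005], "twist": [0, 0, 6]}, {"travel": [0.03, 0.045, 0.005], "twist": [0, 0, 6]}, {"travel": [0.03, 0.045, 0.005], "twist": [0, 0, 6]}, {"travel": [0.03, 0.045, 0], "twist": [0, 0, 6]}, {"travel": [0.03, 0.045, 0], "twist": [0, 0, 7]}, {"travel": [0.03, 0.045, 0], "twist": [0, 0, 7]}, {"travel": [0, 0, 0], "twist": [0, 0, 0]}, {"travel": [0, 0, 0], "twist": [0, 0, 0]}]}}

```text
$.plan[0]: bad value
```

```bash
cat > snap.py <<'E'
import sys
from h import *
from cell import telemetry,cams
n=sys.argv[1];s=telemetry.observe();d=cams.get_image("wrist")
np.savez(n+".npz",pos=s["tool_pos"],rpy=s["tcp_rot"],**d);cv2.imwrite(f"pics/{n}.png",d["frame"]);print(s["t"],s["tool_pos"].round(4),np.degrees(s["tcp_rot"]).round(2),s["qpos"].round(2))
E
python3 snap.py wA
```

```text
0.15 [ 0.2877 -0.5823  0.2524] [-179.89   -0.     26.29] [ 1.09  0.62 -0.01  1.42  0.01  1.1  -0.04]
```

Call:
{"api": "arm_command", "payload": {"plan": [{"travel": [-0.02, 0.04, 0], "twist": [0, 0, 0]}, {"travel": [-0.02, 0.04, 0], "twist": [0, 0, 0]}, {"travel": [0, 0, 0], "twist": [0, 0, 0]}, {"travel": [0, 0, 0], "twist": [0, 0, 0]}]}}

```text
$.plan[0]: bad value
```

```bash
python3 snap.py wB
```

```text
0.2 [ 0.2877 -0.5824  0.2526] [-179.91    0.     26.29] [ 1.09  0.62 -0.01  1.42  0.01  1.1  -0.04]
```

Call:
{"api": "arm_command", "payload": {"plan": [{"travel": [0.005, 0.055, 0], "twist": [0, 0, 4]}, {"travel": [0.005, 0.055, 0], "twist": [0, 0, 4]}, {"travel": [0, 0.055, 0], "twist": [0, 0, 4]}, {"travel": [0, 0.055, 0], "twist": [0, 0, 4]}, {"travel": [0, 0.055, 0], "twist": [0, 0, 4]}, {"travel": [0, 0.02, 0], "twist": [0, 0, 2]}, {"travel": [0, 0, 0], "twist": [0, 0, 0]}, {"travel": [0, 0, 0], "twist": [0, 0, 0]}]}}

```text
$.plan[0]: bad value
```

```bash
python3 snap.py wC
```

```text
0.25 [ 0.2877 -0.5825  0.2527] [-179.93   -0.     26.29] [ 1.09  0.62 -0.01  1.42  0.01  1.1  -0.04]
```

Call:
{"api": "arm_command", "payload": {"plan": [{"travel": [0.01, 0.04, 0], "twist": [0, 0, 0]}, {"travel": [0.01, 0.04, 0], "twist": [0, 0, 0]}, {"travel": [0, 0, 0], "twist": [0, 0, 0]}, {"travel": [0, 0, 0], "twist": [0, 0, 0]}]}}

```text
$.plan[0]: bad value
```

```bash
python3 snap.py wD; python3 -c "
import cv2,numpy as np
a=[cv2.imread(f'pics/w{k}.png') for k in 'AD']
for i in a:
  for x in range(0,512,50): cv2.putText(i,str(x),(x,8),0,.3,(0,0,255))
  for y in range(0,384,50): cv2.putText(i,str(y),(0,y+4),0,.3,(0,0,255))
cv2.imwrite('pics/AD.png',cv2.resize(np.hstack(a),(800,300),interpolation=3))"
```

```text
0.3 [ 0.2878 -0.5826  0.2529] [-179.95   -0.     26.29] [ 1.09  0.62 -0.01  1.42  0.01  1.1  -0.04]
```

View pics/AD.png

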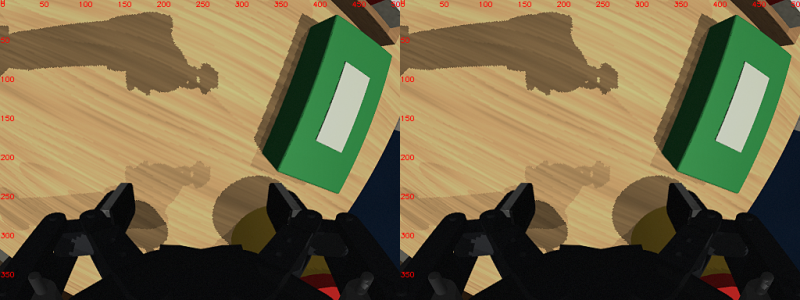

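The rows need a claw value. Both halves of this picture only show the start view, with a green box at (430,140), so I'll redo the moves.

Call:
{"api": "arm_command", "payload": {"plan": [{"travel": [0.03, 0.045, 0.005], "twist": [0, 0, 6], "claw": 0}, {"travel": [0.03, 0.045, 0.005], "twist": [0, 0, 6], "claw": 0}, {"travel": [0.03, 0.045, 0.005], "twist": [0, 0, 6], "claw": 0}, {"travel": [0.03, 0.045, 0.005], "twist": [0, 0, 6], "claw": 0}, {"travel": [0.03, 0.045, 0.005], "twist": [0, 0, 6], "claw": 0}, {"travel": [0.03, 0.045, 0], "twist": [0, 0, 6], "claw": 0}, {"travel": [0.03, 0.045, 0], "twist": [0, 0, 7], "claw": 0}, {"travel": [0.03, 0.045, 0], "twist": [0, 0, 7], "claw": 0}, {"travel": [0, 0, 0], "twist": [0, 0, 0], "claw": 0}, {"travel": [0, 0, 0], "twist": [0, 0, 0], "claw": 0}]}}

```text
t: 1.6
tool_pos: [0.5275, -0.2235, 0.2782]
tcp_rot: [-3.141, 0.001, 1.331]
ft_force: [0.1, 0.1, -1.1]
grip_width: 0.0854
finger_force: 0.0
```

```bash
python3 snap.py wA
```

```text
1.6 [ 0.5275 -0.2235  0.2782] [-1.7997e+02  7.0000e-02  7.6240e+01] [ 0.55  0.48 -0.29  1.61  0.15  1.07 -0.02]
```

Call:
{"api": "arm_command", "payload": {"plan": [{"travel": [-0.02, 0.04, 0], "twist": [0, 0, 0], "claw": 0}, {"travel": [-0.02, 0.04, 0], "twist": [0, 0, 0], "claw": 0}, {"travel": [0, 0, 0], "twist": [0, 0, 0], "claw": 0}, {"travel": [0, 0, 0], "twist": [0, 0, 0], "claw": 0}]}}

```text
t: 2.15
tool_pos: [0.4878, -0.145, 0.2786]
tcp_rot: [3.141, 0.001, 1.328]
ft_force: [-0.1, -0.3, -0.5]
grip_width: 0.0855
finger_force: 0.0
```

```bash
python3 snap.py wB
```

```text
2.15 [ 0.4878 -0.145   0.2786] [1.7994e+02 8.0000e-02 7.6090e+01] [ 0.46  0.38 -0.31  1.78  0.14  1.   -0.14]
```

Call:
{"api": "arm_command", "payload": {"plan": [{"travel": [0.005, 0.055, 0], "twist": [0, 0, 4], "claw": 0}, {"travel": [0.005, 0.055, 0], "twist": [0, 0, 4], "claw": 0}, {"travel": [0, 0.055, 0], "twist": [0, 0, 4], "claw": 0}, {"travel": [0, 0.055, 0], "twist": [0, 0, 4], "claw": 0}, {"travel": [0, 0.055, 0], "twist": [0, 0, 4], "claw": 0}, {"travel": [0, 0.02, 0], "twist": [0, 0, 2], "claw": 0}, {"travel": [0, 0, 0], "twist": [0, 0, 0], "claw": 0}, {"travel": [0, 0, 0], "twist": [0, 0, 0], "claw": 0}]}}

```text
t: 3.2
tool_pos: [0.4987, 0.1492, 0.2779]
tcp_rot: [-3.141, 0.002, 1.71]
ft_force: [0.2, -0.4, 0.5]
grip_width: 0.0856
finger_force: 0.0
```

```bash
python3 snap.py wC
```

```text
3.2 [0.4987 0.1492 0.2779] [-1.7995e+02  1.2000e-01  9.7990e+01] [-0.01  0.42 -0.46  1.75  0.22  1.02 -0.42]
```

Call:
{"api": "arm_command", "payload": {"plan": [{"travel": [0.01, 0.04, 0], "twist": [0, 0, 0], "claw": 0}, {"travel": [0.01, 0.04, 0], "twist": [0, 0, 0], "claw": 0}, {"travel": [0, 0, 0], "twist": [0, 0, 0], "claw": 0}, {"travel": [0, 0, 0], "twist": [0, 0, 0], "claw": 0}]}}

```text
t: 3.75
tool_pos: [0.5184, 0.2299, 0.2779]
tcp_rot: [-3.141, 0.002, 1.712]
ft_force: [-0.1, -0.3, 0.2]
grip_width: 0.0851
finger_force: 0.0
```

```bash
python3 snap.py wD; python3 -c "
import cv2,numpy as np
a=[cv2.imread(f'pics/w{k}.png') for k in 'ABCD']
for i in a:
  for x in range(0,512,50): cv2.putText(i,str(x),(x,8),0,.35,(0,0,255))
  for y in range(0,384,50): cv2.putText(i,str(y),(0,y+4),0,.35,(0,0,255))
cv2.imwrite('pics/ABCD.png',cv2.resize(np.vstack([np.hstack(a[:2]),np.hstack(a[2:])]),(800,600),interpolation=3))"
```

```text
3.75 [0.5184 0.2299 0.2779] [-1.7996e+02  1.1000e-01  9.8110e+01] [-0.16  0.5  -0.46  1.62  0.24  1.08 -0.55]
```

View pics/ABCD.png

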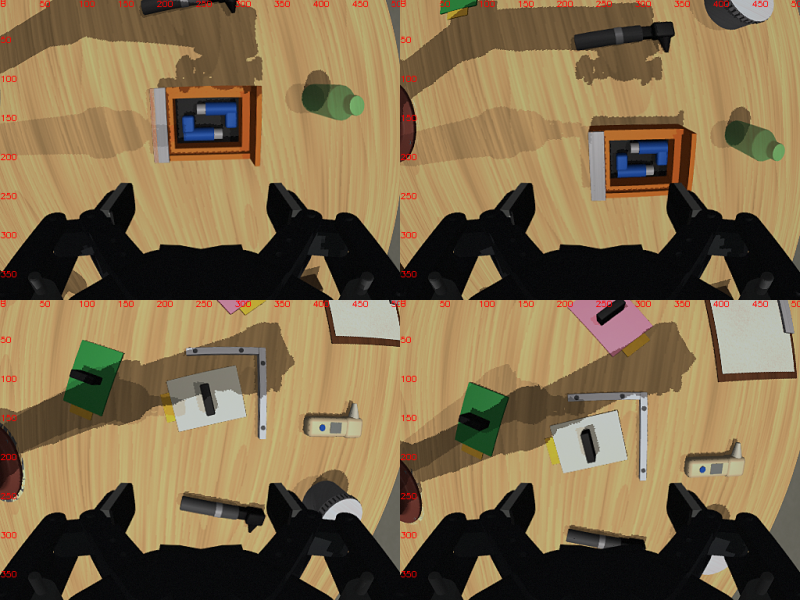

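A and B show the case, with the ledge at display (160,125) and (598,170) and the tall wall on the right. C and D show the white cover at (206,397) and (590,440), with the L-fence around it. There is a shadow on it in C only. I'll measure from these.

```bash
cat > m.py <<'E'
from h import *
def L(n): return dict(np.load(n+".npz"))
def blob(d,box,lo,hi,k=3):
    x0,y0,x1,y1=box;h=cv2.cvtColor(d["frame"],cv2.COLOR_BGR2HSV)
    m=cv2.inRange(h,np.array(lo),np.array(hi));z=np.zeros_like(m);z[y0:y1,x0:x1]=m[y0:y1,x0:x1]
    if k: z=cv2.morphologyEx(z,cv2.MORPH_OPEN,np.ones((k,k)))
    c=cv2.findContours(z,cv2.RETR_EXTERNAL,cv2.CHAIN_APPROX_NONE)[0];return max(c,key=cv2.contourArea)[:,0]
def onz(d,uv,z): return plane(*wray(d,d["pos"],d["rpy"],uv),z)[:,:2]
def rect(p):
    r=cv2.minAreaRect((p*1000).astype(np.float32));return cv2.boxPoints(r)
E
python3 - <<'E'
from m import *
A,B,C,D=map(L,["wA","wB","wC","wD"])
hs=lambda d,x,y:cv2.cvtColor(d["frame"],cv2.COLOR_BGR2HSV)[y,x]
f=1.28
for d,x,y in[(A,160,125),(B,198,170),(A,230,97),(A,256,120),(D,165,130),(D,215,140),(D,243,170),(D,220,98),(D,153,150),(D,188,145),(D,260,170),(C,262,100)]: print(x,y,hs(d,int(x*f),int(y*f)))
E
```

```text
160 125 [150   2 138]
198 170 [  0   2 158]
230 97 [ 14 177 117]
256 120 [ 12 255  53]
165 130 [ 51   9 196]
215 140 [ 53  10 198]
243 170 [ 0  3 79]
220 98 [130   6 134]
153 150 [ 27 179 191]
188 145 [ 0  0 41]
260 170 [ 19 113 190]
262 100 [105  12 206]
```

Run:
```python
from m import *
A,B,C,D=map(L,["wA","wB","wC","wD"])
def ordr(q): # sort by angle about centroid
    c=q.mean(0);return q[np.argsort(np.arctan2(*(q-c).T[::-1]))]
print("ledge top z=.057")
cen=[]
for d,b in((A,(185,105,222,215)),(B,(235,155,270,260))):
    c=blob(d,b,(0,0,85),(180,40,255),0);print(len(c),c.min(0),c.max(0))
    q=ordr(rect(onz(d,c,.057)));print(q.round(1).tolist(),q.mean(0).round(1))
    px=cv2.minAreaRect(c.astype(np.float32));cen.append(px)
    cen[-1]=px[0]
print("tri",tri(*wray(A,A["pos"],A["rpy"],cen[0]),*wray(B,B["pos"],B["rpy"],cen[1])).round(4))
print("case orange corners approx")
for d,b in((A,(190,100,345,220)),(B,(235,150,385,265))):
    c=blob(d,b,(3,150,40),(16,255,255),3); h=cv2.convexHull(c); ap=cv2.approxPolyDP(h,5,True)[:,0];print(ap.tolist())
print("cover")
g=[];tb=[]
for d,b,bg in((D,(195,125,305,225),(230,150,275,225)),(C,(200,80,320,175),(250,85,280,150))):
    c=blob(d,b,(20,0,90),(120,30,255),3);q=ordr(rect(onz(d,c,.006)));print(q.round(1).tolist(),q.mean(0).round(1),[np.linalg.norm(q[i]-q[i-1]).round(1) for i in(1,2)])
    e=q-np.roll(q,1,0);print("angles",np.degrees(np.arctan2(e[:,1],e[:,0])).round(2))
    h=cv2.cvtColor(d["frame"],cv2.COLOR_BGR2HSV)
    c=blob(d,bg,(0,0,0),(180,120,70),0);r=cv2.minAreaRect(c.astype(np.float32));print("grip px",r)
print("fence")
for d,b in((D,(210,118,322,245)),(C,(230,55,350,190))):
    c=blob(d,b,(85,0,60),(180,60,255),0) if 0 else None
    h=cv2.cvtColor(d["frame"],cv2.COLOR_BGR2HSV);m=cv2.inRange(h,np.array((0,0,60)),np.array((180,40,255)));z=np.zeros_like(m);x0,y0,x1,y1=b;z[y0:y1,x0:x1]=m[y0:y1,x0:x1]
    for c in cv2.findContours(z,0,cv2.CHAIN_APPROX_NONE)[0]:
        if cv2.contourArea(c)<300: continue
        w=onz(d,c[:,0],.016)*1000;ap=cv2.approxPolyDP(w.astype(np.float32).reshape(-1,1,2),4,True)[:,0];print(cv2.contourArea(c),ap.round(1).tolist())
```

```text
ledge top z=.057
215 [197 112] [216 207]
[[452.1000061035156, -254.3000030517578], [468.8999938964844, -257.8999938964844], [492.79998779296875, -145.89999389648438], [476.0, -142.39999389648438]] [ 472.5 -200.1]
209 [241 169] [262 256]
[[445.20001220703125, -253.10000610351562], [468.3999938964844, -258.1000061035156], [492.6000061035156, -146.10000610351562], [469.5, -141.10000610351562]] [ 468.9 -199.6]
tri [[ 0.4693 -0.2009  0.0437  0.0018]]
case orange corners approx
[[334, 110], [331, 212], [217, 205], [212, 112]]
[[379, 171], [372, 243], [264, 253], [243, 161], [357, 159]]
cover
[[463.3999938964844, 134.60000610351562], [574.0999755859375, 177.3000030517578], [542.0, 260.70001220703125], [431.20001220703125, 217.89999389648438]] [502.7 197.6] [np.float32(118.7), np.float32(89.4)]
angles [ -68.88   21.12  111.12 -158.88]
grip px ((240.82354736328125, 185.7941436767578), (43.17134094238281, 12.854387283325195), 75.96376037597656)
[[462.79998779296875, 134.39999389648438], [574.2999877929688, 177.10000610351562], [542.4000244140625, 260.3999938964844], [430.8999938964844, 217.699
[... 356 characters left out ...]
, 181.10000610351562]]
1709.0 [[458.1000061035156, 276.20001220703125], [459.3999938964844, 265.8999938964844], [577.9000244140625, 284.29998779296875], [602.2999877929688, 145.0], [612.2999877929688, 146.3000030517578], [586.4000244140625, 297.6000061035156]]
5266.5 [[540.5999755859375, 258.29998779296875], [454.20001220703125, 224.6999969482422], [465.20001220703125, 138.1999969482422], [570.7000122070312, 177.5]]
1682.0 [[458.6000061035156, 276.3999938964844], [458.79998779296875, 265.79998779296875], [577.9000244140625, 285.70001220703125], [592.2999877929688, 179.60000610351562], [602.0999755859375, 144.10000610351562], [611.9000244140625, 145.5], [585.7000122070312, 298.3999938964844]]
```

Run:
```python
from m import *
A,B,C,D=map(L,["wA","wB","wC","wD"])
w=onz(A,[[334,110],[331,212]],.085)*1000;print(w.round(1),w.mean(0))
w=onz(B,[[357,159],[379,171],[372,243],[264,253],[243,161]],.085)*1000;print(w.round(1))
# expected wall top outer mid from ledge estimate
c,s=np.cos(np.radians(-12.1)),np.sin(np.radians(-12.1));o=np.array([543.4,-215.3])
R=np.array([[c,-s],[s,c]])
for p in((72,58),(72,-58),(-88,58),(-88,-58)):print(p,(o+R@p).round(1))
print(tri(*wray(C,C["pos"],C["rpy"],[[265,126.9]]),*wray(D,D["pos"],D["rpy"],[[240.8,185.8]])).round(4))
# height checks: far ends of ledge free edge and fence outer corner
def corner(d,z,p):  # world->nearest pixel by inverse via fit is avoided: print only
    pass
for z in(.050,.057,.064):
    e=[]
    for d,b in((A,(185,105,222,215)),(B,(235,155,270,260))):
        q=cv2.boxPoints(cv2.minAreaRect((onz(d,blob(d,b,(0,0,85),(180,40,255),0),z)*1000).astype(np.float32)))
        q=q[np.argsort(q@R[:,0])][2:];e.append(q.mean(0))
    print(z,np.subtract(*e).round(2))
```

```text
[[ 624.2 -175.1]
 [ 599.5 -286.8]] [ 611.86327755 -230.95743953]
[[ 600.4 -155.2]
 [ 624.7 -174.8]
 [ 605.2 -262.8]
 [ 473.6 -239.9]
 [ 477.3 -128.3]]
(72, 58) [ 626.  -173.7]
(72, -58) [ 601.6 -287.1]
(-88, 58) [ 469.5 -140.1]
(-88, -58) [ 445.2 -253.6]
[[0.5027 0.1966 0.0202 0.0006]]
0.05 [-0.49  1.82]
0.057 [0.32 0.21]
0.064 [ 1.13 -1.4 ]
```

Call:
{"api": "arm_command", "payload": {"plan": [{"travel": [-0.004, -0.008, -0.04], "twist": [0, 0, 3.2], "claw": 0}, {"travel": [-0.004, -0.008, -0.04], "twist": [0, 0, 3.2], "claw": 0}, {"travel": [-0.004, -0.008, -0.04], "twist": [0, 0, 3.2], "claw": 0}, {"travel": [-0.004, -0.0084, -0.04], "twist": [0, 0, 3.3], "claw": 0}, {"travel": [0, 0, -0.02], "twist": [0, 0, 0], "claw": 0}, {"travel": [0, 0, 0], "twist": [0, 0, 0], "claw": 0.3}, {"travel": [0, 0, 0], "twist": [0, 0, 0], "claw": 0.3}]}}

```text
t: 4.68
tool_pos: [0.5028, 0.1994, 0.0993]
tcp_rot: [3.14, 0.0, 1.939]
ft_force: [0.3, 0.5, 0.8]
grip_width: 0.0597
finger_force: 0.0
```

```bash
python3 snap.py wE
```

```text
4.675 [0.5028 0.1994 0.0993] [1.7989e+02 2.0000e-02 1.1111e+02] [-0.15  0.69 -0.42  1.89  0.44  0.65 -0.47]
```

View pics/wE.png

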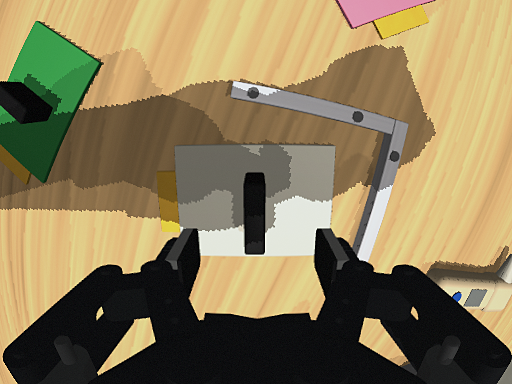

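The close view shows the white cover with its grip bar at (255,213), centred between the open fingers and square to them. I'll go down and grip.

Call:
{"api": "arm_command", "payload": {"plan": [{"travel": [0, -0.001, -0.03], "twist": [0, 0, 0], "claw": 0.3}, {"travel": [0, -0.001, -0.02], "twist": [0, 0, 0], "claw": 0.3}, {"travel": [0, 0, -0.013], "twist": [0, 0, 0], "claw": 0.3}, {"travel": [0, 0, 0], "twist": [0, 0, 0], "claw": 0.3}, {"travel": [0, 0, 0], "twist": [0, 0, 0], "claw": 1}, {"travel": [0, 0, 0], "twist": [0, 0, 0], "claw": 1}, {"travel": [0, 0, 0], "twist": [0, 0, 0], "claw": 1}, {"travel": [0, 0, 0], "twist": [0, 0, 0], "claw": 1}], "force": 40}}

```text
t: 5.72
tool_pos: [0.5024, 0.1981, 0.0361]
tcp_rot: [3.14, 0.0, 1.941]
ft_force: [-0.7, -0.2, 5.1]
grip_width: 0.0135
finger_force: 40.9
```

Call:
{"api": "arm_command", "payload": {"plan": [{"travel": [0.003, 0.004, 0], "twist": [0, 0, -2], "claw": 1}, {"travel": [0.003, 0.005, 0], "twist": [0, 0, -2], "claw": 1}, {"travel": [0.004, 0.005, 0], "twist": [0, 0, -2.5], "claw": 1}, {"travel": [0.004, 0.005, 0], "twist": [0, 0, -2.5], "claw": 1}, {"travel": [0.004, 0.005, 0], "twist": [0, 0, -2.5], "claw": 1}, {"travel": [0.002, 0.003, 0], "twist": [0, 0, 0], "claw": 1}, {"travel": [0, 0, 0], "twist": [0, 0, 0], "claw": 1}, {"travel": [0, 0, 0], "twist": [0, 0, 0], "claw": 1}]}}

```text
t: 6.72
tool_pos: [0.5196, 0.2225, 0.036]
tcp_rot: [-3.136, 0.004, 1.739]
ft_force: [-5.3, -4.4, 11.7]
grip_width: 0.0131
finger_force: 41.9
```

```bash
python3 snap.py wF; python3 -c "
import cv2
cv2.imwrite('pics/F.png',cv2.resize(cv2.imread('pics/wF.png')[60:280,100:450],(700,440),interpolation=3))"
```

```text
6.725 [0.5196 0.2225 0.036 ] [-179.7     0.25   99.64] [-0.26  0.8  -0.3   1.85  0.42  0.56 -0.66]
```

View pics/F.png

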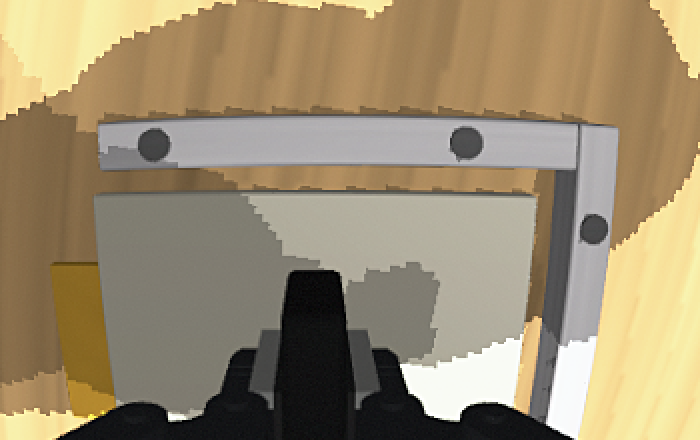

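The picture shows the cover square to the corner. The gap to the long bar at (540,300) is about 6 to 8 mm, and the gap to the side bar at (300,180) is about 6 mm. I'll push in with a little less down-load.

Call:
{"api": "arm_command", "payload": {"plan": [{"travel": [0, 0, 0.001], "twist": [0, 0, 0], "claw": 1}, {"travel": [-0.0005, 0.003, 0], "twist": [0, 0, 0], "claw": 1}, {"travel": [-0.0005, 0.003, 0], "twist": [0, 0, 0], "claw": 1}, {"travel": [0.003, 0.0005, 0], "twist": [0, 0, 0], "claw": 1}, {"travel": [0.003, 0.0005, 0], "twist": [0, 0, 0], "claw": 1}, {"travel": [0.001, 0, 0], "twist": [0, 0, 0], "claw": 1}, {"travel": [0, 0, 0], "twist": [0, 0, 0], "claw": 1}, {"travel": [0, 0, 0], "twist": [0, 0, 0], "claw": 1}]}}

```text
t: 7.78
tool_pos: [0.5251, 0.2314, 0.0362]
tcp_rot: [-3.136, 0.002, 1.742]
ft_force: [-6.3, -3.1, 5.7]
grip_width: 0.0136
finger_force: 41.1
```

Call:
{"api": "arm_command", "payload": {"plan": [{"travel": [0.002, 0.0005, 0], "twist": [0, 0, 0], "claw": 1}, {"travel": [0.002, 0.002, 0], "twist": [0, 0, 0], "claw": 1}, {"travel": [0, 0, 0], "twist": [0, 0, 0], "claw": 1}, {"travel": [0, 0, 0], "twist": [0, 0, 0], "claw": 1}]}}

```text
t: 8.28
tool_pos: [0.5252, 0.2315, 0.0363]
tcp_rot: [-3.127, 0.007, 1.742]
ft_force: [-13.0, -7.2, 15.0]
grip_width: 0.0132
finger_force: 42.6
```

```bash
python3 snap.py wG; python3 -c "
import cv2
cv2.imwrite('pics/G.png',cv2.resize(cv2.imread('pics/wG.png')[60:280,100:450],(700,440),interpolation=3))"
```

```text
8.275 [0.5252 0.2315 0.0363] [-179.17    0.37   99.8 ] [-0.26  0.81 -0.31  1.82  0.41  0.59 -0.66]
```

View pics/G.png

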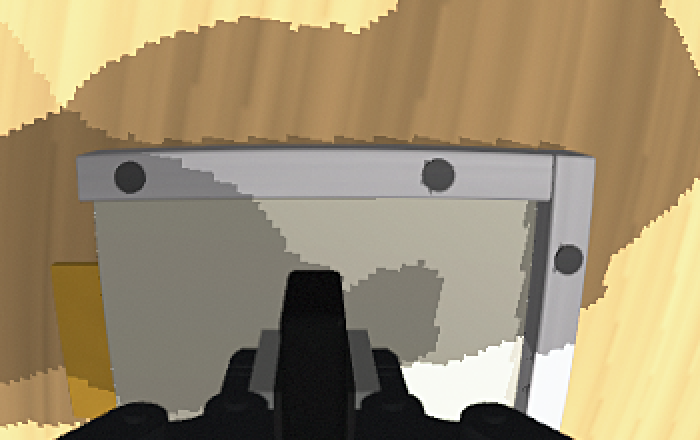

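The cover is against both bars: the gap is closed on both sides, the bar edge runs along (95–530,200), and more push only raised the force. I'll relax the push, firm up the grip and lift.

Call:
{"api": "arm_command", "payload": {"plan": [{"travel": [-0.002, -0.001, 0.0005], "twist": [0, 0, 0], "claw": 1}, {"travel": [-0.002, -0.001, 0.0005], "twist": [0, 0, 0], "claw": 1}, {"travel": [0, 0, 0], "twist": [0, 0, 0], "claw": 1}, {"travel": [0, 0, 0], "twist": [0, 0, 0], "claw": 1}], "force": 70}}

```text
t: 8.82
tool_pos: [0.5251, 0.2315, 0.0364]
tcp_rot: [-3.135, 0.002, 1.741]
ft_force: [-5.4, -4.2, 1.3]
grip_width: 0.0128
finger_force: 70.4
```

Call:
{"api": "arm_command", "payload": {"plan": [{"travel": [0, 0, 0.005], "twist": [0, 0, 0], "claw": 1}, {"travel": [-0.002, -0.002, 0.015], "twist": [0, 0, 0], "claw": 1}, {"travel": [0, 0, 0.03], "twist": [0, 0, 0], "claw": 1}, {"travel": [0, 0, 0.04], "twist": [0, 0, 0], "claw": 1}, {"travel": [0, 0, 0.04], "twist": [0, 0, 0], "claw": 1}, {"travel": [0, 0, 0.03], "twist": [0, 0, 0], "claw": 1}, {"travel": [0, 0, 0], "twist": [0, 0, 0], "claw": 1}, {"travel": [0, 0, 0], "twist": [0, 0, 0], "claw": 1}]}}

```text
t: 9.82
tool_pos: [0.526, 0.2303, 0.1969]
tcp_rot: [3.141, -0.0, 1.739]
ft_force: [-0.4, -0.1, -3.2]
grip_width: 0.0127
finger_force: 69.9
```

Call:
{"api": "arm_command", "payload": {"plan": [{"travel": [0.001, -0.025, 0], "twist": [0, 0, -2], "claw": 1}, {"travel": [0.001, -0.05, 0], "twist": [0, 0, -2], "claw": 1}, {"travel": [0.002, -0.06, 0], "twist": [0, 0, -3], "claw": 1}, {"travel": [0.002, -0.06, 0], "twist": [0, 0, -3], "claw": 1}, {"travel": [0.002, -0.06, 0], "twist": [0, 0, -3], "claw": 1}, {"travel": [0.002, -0.06, 0], "twist": [0, 0, -3], "claw": 1}, {"travel": [0.002, -0.06, 0], "twist": [0, 0, -3], "claw": 1}, {"travel": [0.001, -0.045, 0], "twist": [0, 0, -2], "claw": 1}, {"travel": [0.001, -0.0245, 0], "twist": [0, 0, -0.9], "claw": 1}, {"travel": [0, 0, 0], "twist": [0, 0, 0], "claw": 1}]}}

```text
t: 11.08
tool_pos: [0.5393, -0.2156, 0.196]
tcp_rot: [-3.14, -0.0, 1.355]
ft_force: [0.7, 1.0, -2.2]
grip_width: 0.0126
finger_force: 69.8
```

Call:
{"api": "arm_command", "payload": {"plan": [{"travel": [0, 0, 0], "twist": [-0.845, -3.91, 0], "claw": 1}, {"travel": [0, 0, 0], "twist": [-0.845, -3.91, 0], "claw": 1}, {"travel": [0, 0, 0], "twist": [-0.845, -3.91, 0], "claw": 1}, {"travel": [0, 0, 0], "twist": [-0.845, -3.91, 0], "claw": 1}, {"travel": [0, 0, 0], "twist": [-0.845, -3.91, 0], "claw": 1}, {"travel": [0, 0, 0], "twist": [-0.845, -3.91, 0], "claw": 1}, {"travel": [0, 0, 0], "twist": [0, 0, 0], "claw": 1}, {"travel": [0, 0, 0], "twist": [0, 0, 0], "claw": 1}]}}

```text
t: 12.08
tool_pos: [0.5406, -0.2124, 0.1974]
tcp_rot: [2.723, -0.001, 1.361]
ft_force: [-0.5, -0.4, -1.8]
grip_width: 0.0128
finger_force: 70.0
```

```bash
cat > where.py <<'E'
from h import *
from cell import telemetry
s=telemetry.observe();R=Ro.from_euler("xyz",s["tcp_rot"]).as_matrix()
# cover axes in tool: x_c=-/+tool y ; tool x=cover y, tool z=-cover z
Rc=R@np.array([[0,1,0],[1,0,0],[0,0,-1.]]);
S=Ro.from_euler("z",-12.2,degrees=True).as_matrix();so=np.array([.543,-.2155,.040])
O=s["tool_pos"]-Rc@np.array([0,.0006,.0363])
f=lambda p:(S.T@(p-so)*1000).round(1)
r=S.T@Rc
print(s["t"],"O",f(O),"tab",f(O+Rc@[-.076,0,0]),"tcp",f(s["tool_pos"]),"tilt",np.degrees(np.arctan2(r[2,0],r[0,0])).round(2),"rollx",np.degrees(np.arcsin(r[2,1])).round(2),"yaw",np.degrees(np.arctan2(r[1,0],r[0,0])).round(2),"F",s["ft_force"].round(1),s["grip_width"].round(4),s["finger_force"],s["qpos"].round(2))
E
python3 where.py; python3 -c "
from cell import cams;import cv2,numpy as np
d=cams.get_image('scene')['frame'];t=cams.get_image('top')['frame']
cv2.imwrite('pics/H.png',np.hstack([cv2.resize(d[190:340,120:270],(400,400),interpolation=3),cv2.resize(t[150:250,290:390],(400,400),interpolation=3)]))"
```

```text
Traceback (most recent call last):
  File "where.py", line 10, in <module>
    print(s["t"],"O",f(O),"tab",f(O+Rc@[-.076,0,0]),"tcp",f(s["tool_pos"]),"tilt",np.degrees(np.arctan2(r[2,0],r[0,0])).round(2),"rollx",np.degrees(np.arcsin(r[2,1])).round(2),"yaw",np.degrees(np.arctan2(r[1,0],r[0,0])).round(2),"F",s["ft_force"].round(1),s["grip_width"].round(4),s["finger_force"],s["qpos"].round(2))
                                                                                                                                                                                                                                                                ^^^^^^^^^^^^^^^^^^^^^
AttributeError: 'float' object has no attribute 'round'
```

View pics/H.png

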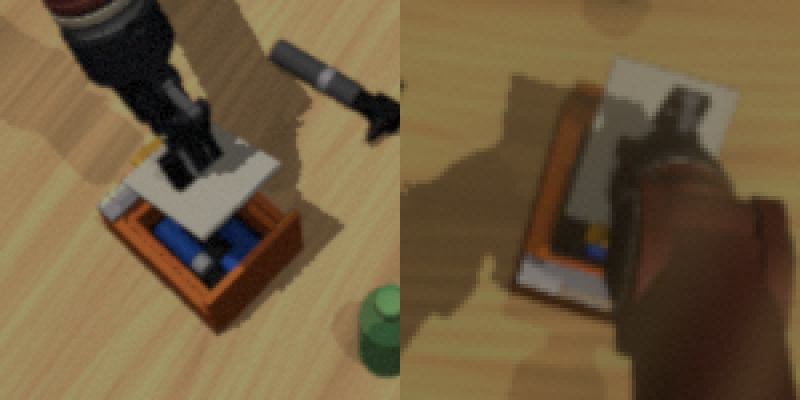

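The cover is held tilted over the case, tab end (145,150) down towards the ledge and plain end up. I'll check its pose numerically against the top view's plain-end corners, at crop (615,55) and (738,95).

```bash
sed -i 's/s\["grip_width"\].round(4)/s["grip_width"]/' where.py
cat > chk.py <<'E'
exec(open("where.py").read())
d=dict(np.load("top0.npz"))
for p in((.06,.045,.006),(.06,-.045,.006)):
    c=d["R"]@(O+Rc@np.array(p))+d["t"];k=d["K"]@c;print((k[:2]/k[2]).round(1))
E
python3 chk.py
```

```text
12.175 O [ 12.2   1.1 124.4] tab [-57.2   1.   93.5] tcp [ -2.6   1.7 157.6] tilt 24.02 rollx 0.04 yaw 0.06 F [-0.4  0.4 -3.2] 0.01296169905296673 70.00488638877869 [ 0.58  0.46 -0.29  2.03  0.29  0.26 -0.14]
[343.1 163. ]
[374.1 172.1]
```

Call:
{"api": "arm_command", "payload": {"plan": [{"travel": [0, -0.001, -0.015], "twist": [0.32, 1.47, 0], "claw": 1}, {"travel": [0, 0, -0.02], "twist": [0.32, 1.47, 0], "claw": 1}, {"travel": [0, 0, -0.02], "twist": [0, 0, 0], "claw": 1}, {"travel": [0, 0, -0.013], "twist": [0, 0, 0], "claw": 1}, {"travel": [0, 0, 0], "twist": [0, 0, 0], "claw": 1}, {"travel": [0, 0, 0], "twist": [0, 0, 0], "claw": 1}]}}

```text
t: 12.92
tool_pos: [0.5404, -0.2152, 0.1296]
tcp_rot: [2.774, -0.0, 1.358]
ft_force: [-0.4, 0.1, -2.5]
grip_width: 0.0128
finger_force: 69.7
```

```bash
python3 where.py
```

```text
12.925 O [10.4 -0.8 55.7] tab [-60.5  -0.8  28.4] tcp [-2.6 -0.2 89.6] tilt 21.04 rollx 0.01 yaw -0.0 F [-0.4  0.1 -2.5] 0.01278937435277883 69.74851727485657 [ 0.5   0.58 -0.19  2.05  0.33  0.17 -0.17]
```

Call:
{"api": "arm_command", "payload": {"plan": [{"travel": [0, 0, -0.006], "twist": [0, 0, 0], "claw": 1}, {"travel": [0, 0, -0.006], "twist": [0, 0, 0], "claw": 1}, {"travel": [0, 0, -0.006], "twist": [0, 0, 0], "claw": 1}, {"travel": [0, 0, -0.006], "twist": [0, 0, 0], "claw": 1}, {"travel": [0, 0, -0.001], "twist": [0, 0, 0], "claw": 1}, {"travel": [0, 0, 0], "twist": [0, 0, 0], "claw": 1}]}}

```text
t: 13.68
tool_pos: [0.5399, -0.2151, 0.1042]
tcp_rot: [2.775, -0.0, 1.358]
ft_force: [-0.2, 0.3, -2.3]
grip_width: 0.0128
finger_force: 69.8
```

```bash
python3 where.py
```

```text
13.675 O [ 9.9 -0.8 30.3] tab [-61.   -0.8   3.1] tcp [-3.1 -0.3 64.2] tilt 20.99 rollx 0.01 yaw -0.0 F [-0.2  0.3 -2.3] 0.012755474892772341 69.77323651313782 [ 0.47  0.62 -0.15  2.07  0.34  0.1  -0.18]
```

Call:
{"api": "arm_command", "payload": {"plan": [{"travel": [-0.003, 0.0006, 0], "twist": [0, 0, 0], "claw": 1}, {"travel": [-0.003, 0.0006, 0], "twist": [0, 0, 0], "claw": 1}, {"travel": [-0.003, 0.0006, 0], "twist": [0, 0, 0], "claw": 1}, {"travel": [-0.002, 0.0004, 0], "twist": [0, 0, 0], "claw": 1}, {"travel": [0, 0, 0], "twist": [0, 0, 0], "claw": 1}, {"travel": [0, 0, 0], "twist": [0, 0, 0], "claw": 1}]}}

```text
t: 14.42
tool_pos: [0.529, -0.213, 0.1044]
tcp_rot: [2.775, -0.0, 1.358]
ft_force: [0.1, 0.3, -1.7]
grip_width: 0.0128
finger_force: 69.8
```

```bash
python3 where.py
```

```text
14.425 O [-1.2 -1.1 30.5] tab [-72.1  -1.    3.2] tcp [-14.2  -0.5  64.4] tilt 21.01 rollx 0.01 yaw -0.01 F [ 0.1  0.3 -1.7] 0.012768003591766372 69.77351903915405 [ 0.47  0.61 -0.14  2.1   0.35  0.08 -0.19]
```

Call:
{"api": "arm_command", "payload": {"plan": [{"travel": [0.0029, 0.0004, -0.0039], "twist": [0.63, 2.93, 0], "claw": 1}, {"travel": [0, 0, 0], "twist": [0, 0, 0], "claw": 1}, {"travel": [0.0033, -0.0007, -0.0049], "twist": [0.85, 3.91, 0], "claw": 1}, {"travel": [0, 0, 0], "twist": [0, 0, 0], "claw": 1}, {"travel": [0.0029, -0.0006, -0.0052], "twist": [0.85, 3.91, 0], "claw": 1}, {"travel": [0, 0, 0], "twist": [0, 0, 0], "claw": 1}, {"travel": [0, 0, 0], "twist": [0, 0, 0], "claw": 1}]}}

```text
t: 15.3
tool_pos: [0.5371, -0.2137, 0.0902]
tcp_rot: [2.967, -0.0, 1.358]
ft_force: [-1.0, 0.1, -2.5]
grip_width: 0.0127
finger_force: 69.7
```

```bash
python3 where.py
```

```text
15.3 O [ 0.2 -0.1 14.4] tab [-74.6  -0.1   1.2] tcp [-6.1  0.5 50.2] tilt 10.0 rollx 0.0 yaw -0.01 F [-1.   0.1 -2.5] 0.01274112136436392 69.7144103050232 [ 0.5   0.67 -0.23  1.94  0.32  0.39 -0.16]
```

Call:
{"api": "arm_command", "payload": {"plan": [{"travel": [0.0032, -0.0007, -0.0054], "twist": [0.85, 3.91, 0], "claw": 1}, {"travel": [0, 0, 0], "twist": [0, 0, 0], "claw": 1}, {"travel": [0.0022, -0.0005, -0.0038], "twist": [0.63, 2.93, 0], "claw": 1}, {"travel": [0, 0, 0], "twist": [0, 0, 0], "claw": 1}, {"travel": [0, 0, 0], "twist": [0, 0, 0], "claw": 1}]}}

```text
t: 15.92
tool_pos: [0.5426, -0.2149, 0.0811]
tcp_rot: [3.089, -0.0, 1.358]
ft_force: [0.1, 0.3, -2.7]
grip_width: 0.0129
finger_force: 69.7
```

```bash
python3 where.py
```

```text
15.925 O [ 1.4 -0.1  4.9] tab [-74.5  -0.1   0.9] tcp [-0.5  0.5 41.1] tilt 3.01 rollx 0.0 yaw -0.01 F [ 0.1  0.3 -2.7] 0.012938489084540325 69.72658038139343 [ 0.5   0.72 -0.25  1.83  0.29  0.57 -0.14]
```

Call:
{"api": "arm_command", "payload": {"plan": [{"travel": [0.0015, -0.0003, -0.0022], "twist": [0.32, 1.47, 0], "claw": 1}, {"travel": [0, 0, -0.0022], "twist": [0.32, 1.47, 0], "claw": 1}, {"travel": [0, 0, -0.0008], "twist": [0, 0, 0], "claw": 1}, {"travel": [0, 0, 0], "twist": [0, 0, 0], "claw": 1}, {"travel": [0, 0, 0], "twist": [0, 0, 0], "claw": 1}]}}

```text
t: 16.55
tool_pos: [0.5451, -0.2153, 0.0762]
tcp_rot: [3.141, -0.0, 1.358]
ft_force: [1.4, 0.8, -0.2]
grip_width: 0.013
finger_force: 70.2
```

```bash
python3 where.py
```

```text
16.55 O [ 2.  -0.  -0.1] tab [-74.    0.   -0.2] tcp [ 2.   0.6 36.2] tilt 0.04 rollx 0.02 yaw -0.01 F [ 1.4  0.8 -0.2] 0.013035591332118329 70.17536401748657 [ 0.49  0.75 -0.25  1.78  0.28  0.65 -0.13]
```

It is flat and just touching the seat. I'll centre it slightly and press lightly.

Call:
{"api": "arm_command", "payload": {"plan": [{"travel": [-0.0015, 0.0003, -0.0006], "twist": [0, 0, 0], "claw": 1}, {"travel": [0, 0, -0.0005], "twist": [0, 0, 0], "claw": 1}, {"travel": [0, 0, 0], "twist": [0, 0, 0], "claw": 1}, {"travel": [0, 0, 0], "twist": [0, 0, 0], "claw": 1}]}}

```text
t: 17.05
tool_pos: [0.5451, -0.2153, 0.0761]
tcp_rot: [3.138, -0.0, 1.358]
ft_force: [2.1, -0.5, 5.4]
grip_width: 0.0129
finger_force: 71.1
```

```bash
python3 where.py
```

```text
17.05 O [ 2.1  0.1 -0.2] tab [-73.9   0.1  -0.4] tcp [ 2.   0.6 36.1] tilt 0.22 rollx 0.01 yaw 0.0 F [ 2.1 -0.5  5.4] 0.012946600152850471 71.06788873672485 [ 0.49  0.75 -0.25  1.78  0.28  0.64 -0.13]
```

Seated with about 5 N of down-force. I'll let go and retreat straight up.

Call:
{"api": "arm_command", "payload": {"plan": [{"travel": [0, 0, 0.0005], "twist": [0, 0, 0], "claw": 0.8}, {"travel": [0, 0, 0], "twist": [0, 0, 0], "claw": 0.6}, {"travel": [0, 0, 0], "twist": [0, 0, 0], "claw": 0.5}, {"travel": [0, 0, 0], "twist": [0, 0, 0], "claw": 0.5}, {"travel": [0, 0, 0.01], "twist": [0, 0, 0], "claw": 0.5}, {"travel": [0, 0, 0.02], "twist": [0, 0, 0], "claw": 0.5}, {"travel": [0, 0, 0.04], "twist": [0, 0, 0], "claw": 0.5}, {"travel": [0, 0, 0.05], "twist": [0, 0, 0], "claw": 0.3}, {"travel": [0, 0, 0.05], "twist": [0, 0, 0], "claw": 0}, {"travel": [0, 0, 0], "twist": [0, 0, 0], "claw": 0}]}}

```text
t: 18.3
tool_pos: [0.546, -0.2154, 0.2508]
tcp_rot: [3.131, 0.001, 1.358]
ft_force: [-0.4, -0.3, -0.6]
grip_width: 0.0853
finger_force: 0.0
```

```bash
python3 snap.py wZ
python3 - <<'E'
from m import *
from cell import cams
d=L("wZ");f=d["frame"]
t=cams.get_image("scene")["frame"]
cv2.imwrite("pics/Z.png",np.hstack([cv2.resize(t[190:340,120:320],(400,300),interpolation=3),cv2.resize(f,(400,300))]))
c=blob(d,(130,60,420,240),(20,0,90),(120,30,255),3)
q=rect(onz(d,c,.046));print(q.round(1).tolist(),q.mean(0),cv2.minAreaRect((onz(d,c,.046)*1000).astype(np.float32)))
E
```

```text
18.3 [ 0.546  -0.2154  0.2508] [1.7938e+02 5.0000e-02 7.7790e+01] [ 0.54  0.53 -0.33  1.62  0.19  1.01 -0.05]
[[477.20001220703125, -245.8000030517578], [592.2000122070312, -271.0], [611.2000122070312, -184.3000030517578], [496.20001220703125, -159.0]] [ 544.22687 -215.0145 ] ((544.2268676757812, -215.01449584960938), (88.77091979980469, 117.75379180908203), 77.63030242919922)
```

View pics/Z.png

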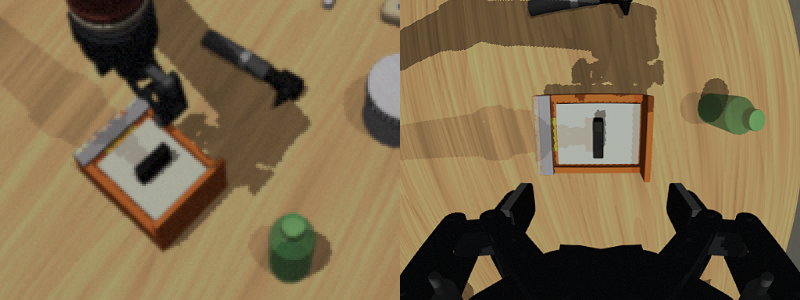

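The cover lies flat between the cheeks, centred at (598,135) in the wrist view, with its tab under the ledge at (545,135). It measures 1 to 2 mm off centre, and the bystanders are where they were. I'm handing it in.

```bash
python3 -c "
from cell import workorder;print(workorder.sign_off())"
```

```text
the job is handed in; nothing more can be done
None
```

The cover is closed on the module and the job is handed in: squared in the corner, tab hooked under the ledge, swung down flat and let go about 1–2 mm off centre, with no bystander seen moved; the sign-off gave no verdict.

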